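Switch on the bench grinder at its guarded toggle

TASK

Switch on the grinder at the larger of the two guarded switch boxes: push its hinged guard back with a fingertip until it stands open by itself, flip the toggle beneath it fully over towards the hinge, then tip the guard forward again so that it drops shut over the toggle. Only push, do not pick anything up; leave the smaller switch box closed and everything else on the bench where it stands.

Things in the scene. Friction and masses are not known exactly. Their poses are not given: they have to be found in the camera images.
- switch_box: The larger switch box, grey painted steel, screwed to the bench: 120 (x) x 110 (y) x 60 mm high. Origin at the centre of its underside; x points from the guard's lift lip towards its hinge (away from the robot, turned up to 0.4 rad either way), z up. On its flat top (z = 60 mm), centred in y, stand the guard and the toggle.
- guard (a joint): Angle (rad) of the larger box's aluminium guard: 0 = shut, 1.6 = stop, fully open, standing up on the hinge's far side. A light (60 g) 44 mm wide cover made of a 3 mm top plate and two 2 mm side cheeks; open at the front and rear; shut, its plate's top is 46 mm above the hinge axis and reaches from 6 to 60 mm in front of it. No spring: its balance point is at about 0.8 rad: below 0.75 it falls shut, beyond 0.9 it falls open, and it stays there.
- guard_hinge (a point): Mid-point of the guard's hinge axis, which runs along the box's y axis: 30 mm behind (+x) the box's centre and 6 mm above the box's top.
- guard_lip (a point): Middle of the free edge of the guard's lift lip (moves with the guard): a 44 mm wide, 3 mm thick, 21 mm long lip that flares up, and 0.3 rad forward, from the front edge of the guard's plate. Shut, this edge lies 65 mm in front of (-x) and 65 mm above the hinge axis. Push the lip's front face back along an arc about the hinge; when open, the lip sticks out to +x and is pushed back from behind the same way.
- toggle (a joint): Angle (rad) of the steel bat toggle under the guard: about 0 (0 to 0.1 at the start) = off, leaning 0.4 rad towards the lip side (-x of the box); 0.8 = stop, on, leaning 0.4 rad towards the hinge. Stays where it is left; about 1 N at its tip moves it.
- toggle_tip (a point): Top of the toggle, on its axis. The toggle is 32 mm long from a pivot that lies 2 mm in front of (-x) the box's centre and 2 mm above the box's top; 11 mm thick near the top, 7 mm at its foot.
- small_switch_box: The smaller switch box, same make, screwed to the bench: 90 x 80 x 45 mm high, with a guard and toggle 0.78 times the size (its lip reaches 101 mm above the bench). Origin at the centre of its underside; leave alone. Which of the two boxes is on the left varies.
- small_guard (a joint): Guard angle (rad), 0 = shut. Belongs to the smaller box; leave alone.
- small_toggle (a joint): Toggle angle (rad), about 0 = off. Belongs to the smaller box; leave alone.
- jar: Amber glass jar with steel cap, 54 mm diameter, 75 mm high, standing between the boxes; origin at the centre of its underside. Bystander.
- whetstone: Grey sharpening stone 110 x 40 x 22 mm lying in front of the boxes; origin at the centre of its underside. Bystander.
- can: Plain steel can, 64 mm diameter, 100 mm high, origin at the centre of its underside. Bystander.
- wrench: Steel wrench lying near the right side, about 200 mm long. Bystander.
- brush: Bench brush lying near the left side, about 200 mm long. Bystander.
- gouge: Turning gouge with dark wooden handle, 380 mm long, lying crosswise beyond the boxes, under 40 mm high. Bystander.
- dresser_wheel: Dark steel ring, 60 mm diameter, 22 mm high, 16 mm hole; origin at the centre of its underside. Bystander.
Not all that is in view belongs to the job. Leave any red look-alike of the switch_box alone.

How it is judged:
On the way, in this order (a step that is already met when the one before it is completed fails the run):
1. the guard stands open by itself, the toggle still off (value of joint guard above 1.4 rad and value of joint toggle below 0.3 rad and contact force between the fingers and guard below 0.05 N), for 0.2 s.
2. with the guard open, the toggle is flipped on (value of joint guard above 1 rad and value of joint toggle above 0.65 rad), for 0.1 s.
At the end, for the whole second after the job is handed in: The larger box's guard is shut (within 0.06 rad) and at rest, its toggle is on (beyond 0.65 of 0.8 rad), the smaller box's guard is shut and its toggle off (value of joint each of guard, small_guard below 0.06 rad and value of joint toggle above 0.65 rad and value of joint small_toggle below 0.2 rad and velocity of joint guard between -0.1 and 0.1 rad/s); the robot touches nothing.
It fails at once if the smaller switch box's guard or toggle is moved (value of joint small_guard above 0.15 rad or value of joint small_toggle above 0.2 rad).
It fails at once if a loose thing on the bench is shifted or lifted by more than 20 mm (distance of any of jar, whetstone, can, wrench, brush, gouge, dresser_wheel from where it was at the start of the episode above 0.02 m).
It also fails if it takes over 58 s, if anything falls off the work surface, if the arm or the gripper's body presses on something with over 40 N, if the wrist force passes 120 N, or if a joint passes its speed limit or range.

ROBOT

A 7-joint arm with a two-finger parallel gripper is mounted at the origin on the work surface. World frame = base frame: x ahead of the robot, y to its left, z up, the work surface at z = 0. Lengths are in m, angles in rad, forces in N, time in s.
With the tool pointing down it reaches from about 0.4 to 0.9 m from the base axis. Payload 5.5 kg.
Tool frame: the origin (TCP) lies on the centre line of the jaws, within the pads' length; the fingertips stand 19 mm ahead of it and the grasp point (between the pads) is the TCP (arm.finger_overhang is the distance from the TCP to the fingertips, in m); z points along the fingers, y is the line along which they close (so a half turn about z gives the same grasp; the last joint's range is limited). The gripper opens to 85 mm and grips with 20 to 120 N. Pads are 22 mm wide; open, the fingers measure 114 mm over their backs; the gripper's body (76 mm by 85 mm) begins 54 mm behind the grasp point. The pads swing forward as they close: fully open they stand 13 mm farther back than shut.
Start: joints at [-0.85, 0.501, -0.427, 1.55, 0.221, 1.138, -0.21], TCP at [0.287, 0.583, 0.212] pointing down, gripper open.
Joint ranges: [-2.88, 2.88], [-0.31, 2.03], [-1.54, 1.56], [0.2, 2.42], [-1.41, 4.55], [0.19, 2.02], [-2.57, 2.57]. Speed limits (rad/s): [2.57, 2.57, 3.14, 3.14, 3.14, 3.14, 3.14].

INTERFACE

Orientations are given as a 3x3 rotation matrix whose columns are the frame's x, y, z axes.
In Python, from workcell import sense, viewer, arm gives the robot as it stands.
- The arm moves only by the tool carry_out, never from a script. Its argument "motion" is a list of rows, each an object of numbers: "dx", "dy", "dz": the shift along the tool's x, y, z in mm; "ax", "ay", "az": the turn, a rotation vector about the tool's x, y, z in degrees; "jaw": the opening, from 0 (shut) to 1 (fully open). A call has 1 to 12 rows; each row is the pose to reach, as a shift and turn from the pose commanded when the call began, along the tool's axes at that moment; what a row does not reach only later rows make up. A row lasts 1/12 s, in which the tool goes at most 41.7 mm and 7.16 degrees, less where a joint would pass 70% of its speed; a pose out of reach is approached as far as the arm can. A call with a gripper value outside its range is refused whole. The fingers move at their own pace and stop on an object; "newtons" is the grip in N (left out, the last holds). Time passes only in rows, so rows that repeat a pose let the fingers close. It gives the time, the measured TCP pose, the force, the opening and the grip force at its end, in the units of the state.
- sense(): the state, without advancing time (a new reading comes with each control period).
- viewer.read_camera(name): name is "side" or "top" or "wrist"; returns the picture (384x512x3 uint8, blue, green, red); there is no depth.
- viewer.camera_params(name): a dict with "fx", "fy", "cx", "cy" (pixels), "world_to_cam" (4x4, takes a point from world to camera coordinates). Camera axes: x right, y down, z forward; pixel columns grow to the right and rows downward; lengths in m; the calibration is good to about 2 mm. A picture is of the moment at which its call begins: read the wrist's pose just before it. camera_params takes no time and is no camera call; for the wrist camera it gives the pose at the moment of the call.
- arm.sign_off(): hands the job in; it is judged then, once.
Trained networks look in the newest picture that a camera, given by its name, has taken for a name from the list of things; names that differ only in an ending like _2 or _b are one class to them, and where a whole thing is asked for, a point or a joint stands for the part that bears it (a point fixed in the world has none). Each returns a list of dicts, best first, with "confidence" (0 to 1); they miss things now and then, are a little off and sometimes report something else, mostly with a low value. They report only what shows in the picture. A call takes as long as a camera call. They do not tell look-alikes from the thing itself.
- viewer.spot_in(camera, query): "location" ([x, y, z] in m, in world coordinates, good to about 4 mm: the middle of the surface that is visible of it).
- viewer.regions_of(camera, query): "region" (384x512 bool, what is visible of it).
- viewer.landmark_of(camera, query): "location" ([x, y, z] in m, in world coordinates, good to about 4 mm: a listed point, or the origin of a listed thing).
The state is a dict: "time_s": time; "qpos": joint angles; "qvel": joint speeds; "effort": joint torques, N m; "tcp_pos": TCP position; "eef_rot": TCP orientation; "contact_force": force on the tool from outside, world axes, zero at the start; "torque": the same for the moment, N m; "width": finger opening in m; "finger_force": force on a finger pad.
Only numpy, scipy, OpenCV 4.12 (cv2) and the standard library are available. Lean on these libraries where they do the work, as an engineer would, in place of code of your own. Each camera call takes 0.05 s, during which the arm holds its last target. There are 200 camera calls.

## Working session

There is one attempt and no reset: what is moved stays moved. The work goes in short steps, Python scripts to look and compute and a tool call to move; the robot and the scene stay as the last step left them, time stands still between calls to the robot, and variables do not carry over. Pictures are saved under pics/ and viewed, at most 10 in all, crops included, and the job is handed in when it is done.

Besides the shell and the picture viewer there is one more tool, called after ">>>" as name([rows], argument=value, ...), one row to a line, values as JSON. carry_out: Moves the arm, as the interface text tells. Its arguments: {"type":"object","properties":{"motion":{"type":"array","items":{"type":"object","properties":{"dx":{"type":"number"},"dy":{"type":"number"},"dz":{"type":"number"},"ax":{"type":"number"},"ay":{"type":"number"},"az":{"type":"number"},"jaw":{"type":"number"}}}},"newtons":{"type":"number"}},"required":["motion"]}

```bash
mkdir -p pics
python3 - <<'E'
from workcell import sense, viewer, arm
import cv2,numpy as np
s=sense();print(s['time_s'],s['tcp_pos'],np.round(s['eef_rot'],3),s['width'])
a=[]
for c in ['top','side']:
    a.append(viewer.read_camera(c))
    for q in ['switch_box','small_switch_box','guard_hinge','guard_lip','toggle_tip','jar','can','whetstone','dresser_wheel']:
        print(c,q,[(np.round(d['location'],3).tolist(),round(d['confidence'],2)) for d in viewer.landmark_of(c,q)][:3])
    P=viewer.camera_params(c);print(P['fx'],np.round(P['world_to_cam'],3).tolist())
cv2.imwrite('pics/a.png',a[0]);cv2.imwrite('pics/b.png',a[1])
print(sense()['time_s'])
E
```

```text
0.0 [0.28702057 0.58238391 0.21126886] [[-0.897  0.442 -0.001]
 [ 0.442  0.897 -0.002]
 [ 0.    -0.002 -1.   ]] 0.08521866459430068
top switch_box [([0.484, -0.162, -0.0], 0.81), ([0.293, -0.495, 0.001], 0.78), ([0.518, -0.159, 0.067], 0.66)]
top small_switch_box [([0.489, 0.149, 0.002], 0.6)]
top guard_hinge [([0.326, -0.496, 0.065], 0.83), ([0.516, -0.163, 0.066], 0.76)]
top guard_lip [([0.261, -0.492, 0.128], 0.73), ([0.453, -0.162, 0.134], 0.66)]
top toggle_tip []
top jar [([0.502, 0.005, -0.002], 0.46), ([0.333, -0.273, 0.002], 0.29)]
top can [([0.338, 0.263, -0.0], 0.84)]
top whetstone [([0.385, 0.009, -0.002], 0.68)]
top dresser_wheel [([0.691, -0.056, 0.002], 0.74), ([0.33, -0.274, 0.001], 0.53)]
451.60583764840175 [[-0.018, -1.0, -0.015, -0.012], [-0.987, 0.02, -0.157, 0.527], [0.157, 0.011, -0.987, 1.672], [0.0, 0.0, 0.0, 1.0]]
side switch_box [([0.489, -0.164, 0.003], 0.93), ([0.294, -0.495, -0.002], 0.88)]
side small_switch_box [([0.484, 0.153, 0.002], 0.9), ([0.488, -0.17, 0.005], 0.27)]
side guard_hinge [([0.515, -0.159, 0.063], 0.86), ([0.322, -0.494, 0.066], 0.83), ([0.335, 0.257, 0.002], 0.66)]
side guard_lip [([0.451, -0.162, 0.133], 0.62), ([0.253, -0.498, 0.132], 0.59)]
side toggle_tip [([0.334, 0.261, 0.003], 0.44)]
side jar [([0.5, 0.001, 0.0], 0.64), ([0.384, 0.01, 0.001], 0.43), ([0.696, -0.056, 0.005], 0.27)]
side can [([0.334, 0.261, -0.0], 0.71), ([0.488, -0.162, 0.003], 0.29)]
side whetstone [([0.385, 0.012, 0.002], 0.66)]
side dresser_wheel [([0.328, -0.272, 0.0], 0.69)]
422.8872810115004 [[0.701, -0.713, 0.006, -0.369], [-0.505, -0.503, -0.701, 0.321], [0.503, 0.489, -0.713, 1.301], [0.0, 0.0, 0.0, 1.0]]
1.0
```

View pics/a.png

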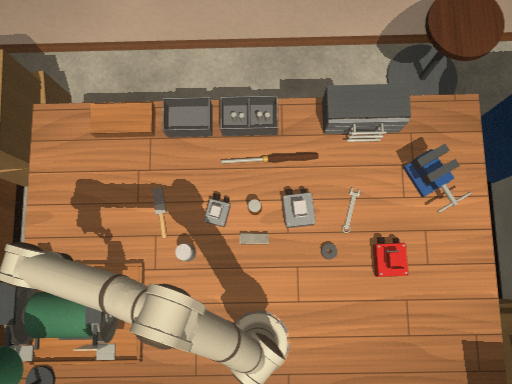

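View pics/b.png

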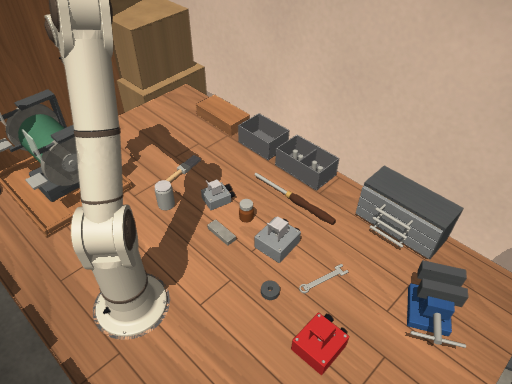

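The top view has the larger grey box at about (298,209), the smaller one at (217,210), the jar between them, and the red look-alike at (391,259). Next I need the box's yaw.

```bash
cat > h.py <<'E'
from workcell import sense, viewer, arm
import numpy as np, cv2
from scipy.spatial.transform import Rotation as R
def lm(c,q,near,r=.06):
    L=[np.array(d['location']) for d in viewer.landmark_of(c,q)]
    return [l for l in L if np.linalg.norm(l[:2]-near)<r][:1]
def plane(c,pts,z,P=None):
    P=P or viewer.camera_params(c); T=np.array(P['world_to_cam']); K=np.array([[P['fx'],0,P['cx']],[0,P['fy'],P['cy']],[0,0,1]])
    o=-T[:3,:3].T@T[:3,3]; d=np.c_[pts,np.ones(len(pts))]@np.linalg.inv(K).T@T[:3,:3]
    return o+d*((z-o[2])/d[:,2])[:,None]
def go(pts,yaw=None):
    "tool shifts in mm for world TCP targets, plus az for tool x at yaw"
    s=sense(); M=s['eef_rot']
    for p in pts: print(np.round((np.array(p)-s['tcp_pos'])@M*1000,1))
    if yaw is not None:
        x=np.array([np.cos(yaw),np.sin(yaw),0]);z=np.array([0,0,-1.]);W=np.c_[x,np.cross(z,x),z]
        print('turn',np.round(R.from_matrix(M.T@W).as_rotvec(degrees=True),2))
E
python3 - <<'E'
from h import *
print(arm.finger_overhang)
for c in ['top','side']:
    viewer.read_camera(c)
    for d in viewer.regions_of(c,'switch_box'):
        m=d['region'].astype(np.uint8)
        n=np.argwhere(m)[:,::-1]; print(c,d['confidence'],n.mean(0),len(n))
        if abs(plane(c,n.mean(0)[None],.05)[0,:2]-[.486,-.163]).max()<.06:
            w=plane(c,n.astype(float),.06)[:,:2]
            print(cv2.minAreaRect((w*1000).astype(np.float32)))
for c in ['top','side']:
  for i in range(3):
    viewer.read_camera(c)
    print(c,[ [np.round(x,4) for x in lm(c,q,[.486,-.163],.09)] for q in('switch_box','guard_hinge','guard_lip')])
E
```

```text
0.019
top 0.83 [390.13769941 258.5163728 ] 1191
top 0.68 [254.54421769 238.06802721] 294
top 0.58 [298.39701493 208.98606965] 1005
((495.2003173828125, -161.61639404296875), (145.3963623046875, 110.85335540771484), 5.264151096343994)
side 0.64 [320.23625349 341.95386766] 2146
side 0.55 [277.1875     238.83024691] 1296
((474.34674072265625, -173.79415893554688), (159.26478576660156, 129.01768493652344), 5.301301956176758)
top [[array([ 0.4878, -0.1609,  0.    ])], [array([ 0.5171, -0.159 ,  0.0687])], [array([ 0.4528, -0.1623,  0.1339])]]
top [[array([ 0.4895, -0.1615,  0.003 ])], [array([ 0.5187, -0.16  ,  0.0663])], [array([ 0.4529, -0.1639,  0.1337])]]
top [[array([ 4.895e-01, -1.619e-01, -4.000e-04])], [array([ 0.5194, -0.1612,  0.0657])], [array([ 0.4512, -0.1625,  0.1333])]]
side [[array([ 0.4893, -0.1653,  0.0022])], [array([ 0.5136, -0.1594,  0.0647])], [array([ 0.4538, -0.1629,  0.1362])]]
side [[array([ 0.4871, -0.1649, -0.0017])], [array([ 0.5141, -0.1587,  0.0652])], [array([ 0.4503, -0.1637,  0.1381])]]
side [[array([ 0.4871, -0.1636, -0.0012])], [array([ 0.5129, -0.1558,  0.0619])], [array([ 0.4497, -0.1637,  0.1334])]]
```

```bash
cat >> h.py <<'E'
C=np.array([.487,-.163]);Y=.08
def B(x,z,y=0):
    "box frame: x from box centre, z of fingertip above world -> TCP"
    return [C[0]+x*np.cos(Y)-y*np.sin(Y),C[1]+x*np.sin(Y)+y*np.cos(Y),z+.019]
E
python3 -c "
from h import *
go([[.42,.40,.26],[.47,.15,.26],B(-.16,.24)],np.pi+Y)"
```

```text
[-200.  -105.6  -47.7]
[-355.3 -307.7  -47.7]
[-371.5 -662.9  -46.7]
turn [  0.    -0.   -30.81]
```

>>> carry_out([
  {"dx": -20,"dy": -10,"dz": -45,"jaw": 0},
  {"dx": -60,"dy": -30,"dz": -48,"az": -5,"jaw": 0},
  {"dx": -90,"dy": -48,"dz": -48,"az": -10,"jaw": 0},
  {"dx": -120,"dy": -65,"dz": -48,"az": -15,"jaw": 0},
  {"dx": -150,"dy": -80,"dz": -48,"az": -20,"jaw": 0},
  {"dx": -180,"dy": -95,"dz": -48,"az": -25,"jaw": 0},
  {"dx": -200,"dy": -110,"dz": -48,"az": -30.8,"jaw": 0},
  {"dx": -225,"dy": -140,"dz": -48,"az": -30.8,"jaw": 0},
  {"dx": -250,"dy": -170,"dz": -48,"az": -30.8,"jaw": 0},
  {"dx": -275,"dy": -200,"dz": -48,"az": -30.8,"jaw": 0},
  {"dx": -300,"dy": -230,"dz": -48,"az": -30.8,"jaw": 0},
  {"dx": -300,"dy": -230,"dz": -48,"az": -30.8,"jaw": 0},
])

```text
$.motion[0]: bad value
```

```bash
python3 -c "
from h import *
print(sense()['tcp_pos'])
go([B(-.16,.25)],np.pi+Y)"
```

```text
[0.28725053 0.58306934 0.21229211]
[-371.5 -662.9  -56.7]
turn [  0.    -0.   -30.81]
```

>>> carry_out([
  {"dx": -10,"dy": -5,"dz": -30,"ax": 0,"ay": 0,"az": 0,"jaw": 0},
  {"dx": -40,"dy": -20,"dz": -48,"ax": 0,"ay": 0,"az": -5,"jaw": 0},
  {"dx": -70,"dy": -38,"dz": -48,"ax": 0,"ay": 0,"az": -10,"jaw": 0},
  {"dx": -100,"dy": -52,"dz": -48,"ax": 0,"ay": 0,"az": -15,"jaw": 0},
  {"dx": -130,"dy": -68,"dz": -48,"ax": 0,"ay": 0,"az": -20,"jaw": 0},
  {"dx": -160,"dy": -85,"dz": -48,"ax": 0,"ay": 0,"az": -25,"jaw": 0},
  {"dx": -190,"dy": -105,"dz": -48,"ax": 0,"ay": 0,"az": -30.8,"jaw": 0},
  {"dx": -215,"dy": -135,"dz": -48,"ax": 0,"ay": 0,"az": -30.8,"jaw": 0},
  {"dx": -240,"dy": -165,"dz": -48,"ax": 0,"ay": 0,"az": -30.8,"jaw": 0},
  {"dx": -270,"dy": -195,"dz": -48,"ax": 0,"ay": 0,"az": -30.8,"jaw": 0},
  {"dx": -300,"dy": -225,"dz": -48,"ax": 0,"ay": 0,"az": -30.8,"jaw": 0},
  {"dx": -300,"dy": -225,"dz": -48,"ax": 0,"ay": 0,"az": -30.8,"jaw": 0},
], newtons=40)

```text
time_s: 3.4
tcp_pos: [0.4607, 0.2388, 0.2601]
eef_rot: [[-0.998, -0.068, 0.001], [-0.068, 0.998, -0.005], [-0.001, -0.005, -1.0]]
contact_force: [0.5, -1.2, -1.3]
width: -0.0003
finger_force: 0.0
```

```bash
python3 -c "
from h import *
print(sense()['tcp_pos'])
go([B(-.16,.25)],np.pi+Y)"
```

```text
[0.46070144 0.23875922 0.26012355]
[ 160.9 -404.6   -6.9]
turn [-0.31  0.06 -0.7 ]
```

>>> carry_out([
  {"dx": 13,"dy": -36,"dz": -7,"ax": 0,"ay": 0,"az": 0,"jaw": 0},
  {"dx": 26,"dy": -72,"dz": -7,"ax": 0,"ay": 0,"az": 0,"jaw": 0},
  {"dx": 40,"dy": -108,"dz": -7,"ax": 0,"ay": 0,"az": 0,"jaw": 0},
  {"dx": 55,"dy": -144,"dz": -7,"ax": 0,"ay": 0,"az": 0,"jaw": 0},
  {"dx": 70,"dy": -180,"dz": -7,"ax": 0,"ay": 0,"az": 0,"jaw": 0},
  {"dx": 84,"dy": -216,"dz": -7,"ax": 0,"ay": 0,"az": 0,"jaw": 0},
  {"dx": 98,"dy": -252,"dz": -7,"ax": 0,"ay": 0,"az": 0,"jaw": 0},
  {"dx": 112,"dy": -288,"dz": -7,"ax": 0,"ay": 0,"az": 0,"jaw": 0},
  {"dx": 126,"dy": -324,"dz": -7,"ax": 0,"ay": 0,"az": 0,"jaw": 0},
  {"dx": 140,"dy": -360,"dz": -7,"ax": 0,"ay": 0,"az": -0.7,"jaw": 0},
  {"dx": 155,"dy": -392,"dz": -7,"ax": 0,"ay": 0,"az": -0.7,"jaw": 0},
  {"dx": 161,"dy": -405,"dz": -7,"ax": -0.3,"ay": 0,"az": -0.7,"jaw": 0},
])

```text
time_s: 4.4
tcp_pos: [0.3269, -0.1718, 0.2677]
eef_rot: [[-0.996, -0.087, 0.0], [-0.087, 0.996, 0.004], [-0.0, 0.004, -1.0]]
contact_force: [-0.1, 0.1, 0.3]
width: -0.0
finger_force: 0.0
```

```bash
python3 -c "
from h import *
s=sense();print(s['tcp_pos'],s['contact_force'],s['qpos'])
P=viewer.camera_params('wrist');im=viewer.read_camera('wrist');cv2.imwrite('pics/c.png',im)
for q in('switch_box','guard_hinge','guard_lip'): print(q,lm('wrist',q,[.486,-.163],.09))
T=P['world_to_cam'];
for q in('switch_box',):
  for d in viewer.regions_of('wrist',q): print(d['confidence'],np.argwhere(d['region']).mean(0))
go([B(-.16,.25)],np.pi+Y)"
```

```text
[ 0.32686734 -0.17175752  0.26766591] [-0.08071132  0.12479716  0.25175735] [ 0.33827772 -0.11310483  0.07050609  2.12967063  0.00484864  1.1261964
  2.06419969]
switch_box []
guard_hinge []
guard_lip []
0.75 [239.03598775 248.19716692]
[ 2.6 -8.7 -1.7]
turn [0.31 0.02 0.76]
```

View pics/c.png

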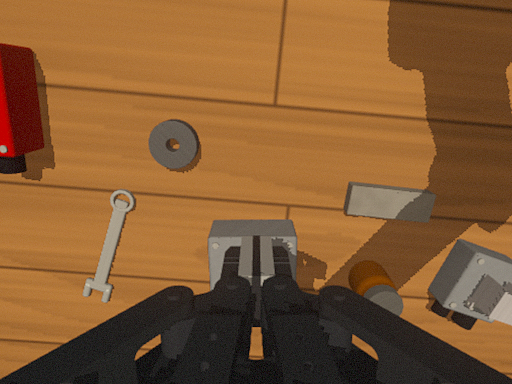

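The wrist view shows the larger box's front bottom edge running from about (208,222) to (296,220). Red box, wrench and dresser wheel are well clear. I'll measure that front edge for yaw and y.

```bash
python3 -c "
from h import *
P=viewer.camera_params('wrist');im=viewer.read_camera('wrist')
m=viewer.regions_of('wrist','switch_box')[0]['region']
c0=np.where(m.any(0))[0];print(c0.min(),c0.max())
u=np.arange(c0.min()+6,c0.max()-5);v=m[:,u].argmax(0)-.0
k=np.polyfit(u,v,1);print(k,v.min(),v.max())
e=np.array([[c0.min()-.5,0],[c0.max()+.5,0]]);e[:,1]=np.polyval(k,e[:,0])-.5
for z in(0,.06):
  w=plane('wrist',e,z,P);d=w[0]-w[1];print(z,w,np.linalg.norm(d),np.arctan2(d[0],-d[1]),w.mean(0))
cv2.imwrite('pics/d.png',cv2.resize(im[190:330,180:330],None,fx=4,fy=4))
"
```

```text
0 39
[ 1.41215107 21.96305419] 40.0 96.0
0 [[ 0.21133439 -0.47407117  0.        ]
 [ 0.26970891 -0.43440037  0.        ]] 0.07057871927787059 -0.97389942905053 [ 0.24052165 -0.45423577  0.        ]
0.06 [[ 0.21710371 -0.43231478  0.06      ]
 [ 0.26731321 -0.39819286  0.06      ]] 0.06070666845763722 -0.9738994290505304 [ 0.24220846 -0.41525382  0.06      ]
```

View pics/d.png

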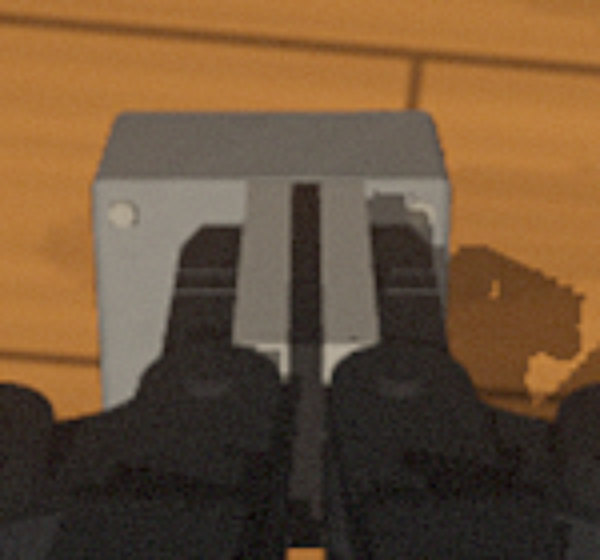

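```bash
python3 -c "
from h import *
for e,z in(([[203.75,235],[292.25,234.5]],.06),([[208.5,218.3],[288.5,218]],0.)):
  w=plane('wrist',np.array(e),z);d=w[1]-w[0];y=np.arctan2(-d[0],d[1])
  m=w.mean(0);print(w,np.linalg.norm(d),y,m[:2]+.06*np.array([np.cos(y),np.sin(y)]))
"
```

```text
[[ 0.43161004 -0.2194695   0.06      ]
 [ 0.42114011 -0.1134547   0.06      ]] 0.10653054650774545 0.09843992401928607 [ 0.4860846  -0.16056524]
[[ 0.43492867 -0.22135059  0.        ]
 [ 0.42430174 -0.11169188  0.        ]] 0.11017242759057003 0.09660740051825835 [ 0.48933543 -0.1607338 ]
```

```bash
sed -i 's/^C=.*/C=np.array([.4875,-.162]);Y=.095/' h.py; python3 -c "
from h import *
go([B(-.075,.17),B(-.06,.12),B(-.045,.12)],np.pi+Y)"
```

```text
[-82.9 -10.8  78.3]
[-97.9 -11.  128.3]
[-112.9  -11.   128.3]
turn [ 0.3   0.   -0.02]
```

>>> carry_out([
  {"dx": -27,"dy": -4,"dz": 26,"ax": 0,"ay": 0,"az": 0,"jaw": 0},
  {"dx": -55,"dy": -8,"dz": 52,"ax": 0,"ay": 0,"az": 0,"jaw": 0},
  {"dx": -83,"dy": -11,"dz": 78,"ax": 0,"ay": 0,"az": 0,"jaw": 0},
  {"dx": -90,"dy": -11,"dz": 105,"ax": 0,"ay": 0,"az": 0,"jaw": 0},
  {"dx": -96,"dy": -11,"dz": 128,"ax": 0,"ay": 0,"az": 0,"jaw": 0},
  {"dx": -96,"dy": -11,"dz": 128,"ax": 0,"ay": 0,"az": 0,"jaw": 0},
  {"dx": -96,"dy": -11,"dz": 128,"ax": 0,"ay": 0,"az": 0,"jaw": 0},
])

```text
time_s: 5.33
tcp_pos: [0.4245, -0.1678, 0.1383]
eef_rot: [[-0.996, -0.094, -0.004], [-0.094, 0.996, 0.007], [0.003, 0.007, -1.0]]
contact_force: [-0.1, -0.1, -0.2]
width: -0.0
finger_force: 0.0
```

```bash
python3 -c "
from h import *
s=sense();print(s['tcp_pos'],s['contact_force'])
im=viewer.read_camera('side');cv2.imwrite('pics/e.png',cv2.resize(im[170:270,200:350],None,fx=5,fy=5,interpolation=cv2.INTER_CUBIC))
print(lm('side','guard_lip',[.453,-.163],.06))
go([B(-.045,.12),B(-.029,.134),B(-.010,.143),B(.010,.148),B(.031,.147)])"
```

```text
[ 0.42446988 -0.16781847  0.13827871] [-0.09167177 -0.12527758 -0.18310441]
[array([ 0.4528, -0.1629,  0.133 ])]
[-17.1   1.3   1.4]
[-33.1   1.4 -12.5]
[-52.1   1.5 -21.5]
[-72.1   1.5 -26.5]
[-93.1   1.6 -25.5]
```

View pics/e.png

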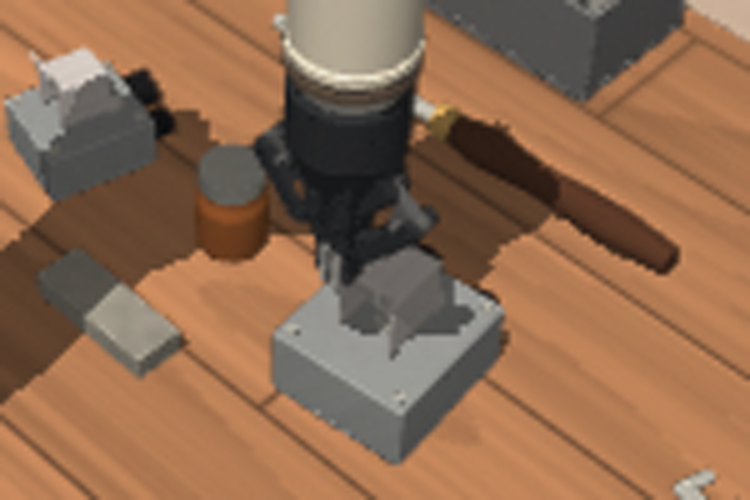

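The closed fingertips (crop about (335,270)) stand just in front of the lip, centred on the guard. I'll push now.

>>> carry_out([
  {"dx": -10,"dy": 1,"dz": 1,"ax": 0,"ay": 0,"az": 0,"jaw": 0},
  {"dx": -17,"dy": 1,"dz": 1,"ax": 0,"ay": 0,"az": 0,"jaw": 0},
  {"dx": -25,"dy": 1,"dz": -6,"ax": 0,"ay": 0,"az": 0,"jaw": 0},
  {"dx": -33,"dy": 1,"dz": -12,"ax": 0,"ay": 0,"az": 0,"jaw": 0},
  {"dx": -43,"dy": 1,"dz": -17,"ax": 0,"ay": 0,"az": 0,"jaw": 0},
  {"dx": -52,"dy": 1,"dz": -21,"ax": 0,"ay": 0,"az": 0,"jaw": 0},
  {"dx": -62,"dy": 1,"dz": -24,"ax": 0,"ay": 0,"az": 0,"jaw": 0},
  {"dx": -72,"dy": 1,"dz": -26,"ax": 0,"ay": 0,"az": 0,"jaw": 0},
  {"dx": -82,"dy": 1,"dz": -26,"ax": 0,"ay": 0,"az": 0,"jaw": 0},
  {"dx": -93,"dy": 1,"dz": -25,"ax": 0,"ay": 0,"az": 0,"jaw": 0},
  {"dx": -97,"dy": 1,"dz": -25,"ax": 0,"ay": 0,"az": 0,"jaw": 0},
  {"dx": -97,"dy": 1,"dz": -25,"ax": 0,"ay": 0,"az": 0,"jaw": 0},
])

```text
time_s: 6.43
tcp_pos: [0.5227, -0.159, 0.1637]
eef_rot: [[-0.996, -0.093, -0.001], [-0.093, 0.996, 0.006], [0.0, 0.006, -1.0]]
contact_force: [0.0, -0.6, -0.0]
width: 0.0001
finger_force: 0.0
```

>>> carry_out([
  {"dx": 10,"dy": 0,"dz": -20,"ax": 0,"ay": 0,"az": 0,"jaw": 0},
  {"dx": 40,"dy": 0,"dz": -40,"ax": 0,"ay": 0,"az": 0,"jaw": 0},
  {"dx": 75,"dy": 0,"dz": -40,"ax": 0,"ay": 0,"az": 0,"jaw": 0},
  {"dx": 110,"dy": 0,"dz": -40,"ax": 0,"ay": 0,"az": 0,"jaw": 0},
  {"dx": 110,"dy": 0,"dz": -40,"ax": 0,"ay": 0,"az": 0,"jaw": 0},
])

```text
time_s: 6.85
tcp_pos: [0.4044, -0.1706, 0.2031]
eef_rot: [[-0.996, -0.087, -0.007], [-0.088, 0.996, 0.006], [0.007, 0.007, -1.0]]
contact_force: [-1.0, -0.2, -0.3]
width: -0.0004
finger_force: 0.0
```

```bash
python3 -c "
from h import *
s=sense();print(s['time_s'],s['tcp_pos'],s['contact_force'])
im=viewer.read_camera('side');cv2.imwrite('pics/f.png',cv2.resize(im[170:270,200:350],None,fx=5,fy=5,interpolation=cv2.INTER_CUBIC))
for c in('side','wrist','top'):
  if c!='side': viewer.read_camera(c)
  for q in('guard_lip','toggle_tip'): print(c,q,lm(c,q,[.487,-.163],.13))
i=np.array
"
```

```text
6.85 [ 0.40435785 -0.17062733  0.20309214] [-0.98776685 -0.23999073 -0.30529218]
side guard_lip [array([ 0.4518, -0.1622,  0.1346])]
side toggle_tip []
wrist guard_lip [array([ 0.4508, -0.1612,  0.1348])]
wrist toggle_tip []
top guard_lip [array([ 0.4521, -0.1622,  0.13  ])]
top toggle_tip []
```

View pics/f.png

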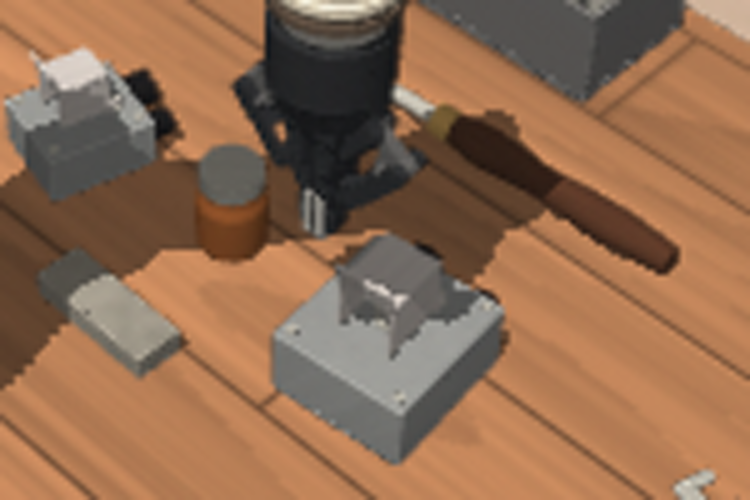

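The guard is still shut, with its lip near crop (385,250), so the fingertip slid over the lip. I'll retry lower and check the lip landmark midway.

```bash
python3 -c "
from h import *
print(sense()['contact_force'])
go([B(-.065,.2),B(-.065,.113),B(-.044,.113),B(-.030,.126),B(-.0126,.136)],np.pi+Y)"
```

```text
[ 0.16680347  0.40712426 -0.27015148]
[-10.    0.6 -15. ]
[-10.    0.2  72. ]
[-31.    0.2  72. ]
[-45.    0.3  59. ]
[-62.4   0.4  49. ]
turn [ 0.31 -0.01 -0.12]
```

>>> carry_out([
  {"dx": -3,"dy": 0,"dz": 30,"ax": 0,"ay": 0,"az": 0,"jaw": 0},
  {"dx": -10,"dy": 0,"dz": 60,"ax": 0,"ay": 0,"az": 0,"jaw": 0},
  {"dx": -10,"dy": 0,"dz": 72,"ax": 0,"ay": 0,"az": 0,"jaw": 0},
  {"dx": -20,"dy": 0,"dz": 72,"ax": 0,"ay": 0,"az": 0,"jaw": 0},
  {"dx": -31,"dy": 0,"dz": 72,"ax": 0,"ay": 0,"az": 0,"jaw": 0},
  {"dx": -36,"dy": 0,"dz": 68,"ax": 0,"ay": 0,"az": 0,"jaw": 0},
  {"dx": -41,"dy": 0,"dz": 63,"ax": 0,"ay": 0,"az": 0,"jaw": 0},
  {"dx": -46,"dy": 0,"dz": 59,"ax": 0,"ay": 0,"az": 0,"jaw": 0},
  {"dx": -46,"dy": 0,"dz": 59,"ax": 0,"ay": 0,"az": 0,"jaw": 0},
])

```text
time_s: 8.05
tcp_pos: [0.4608, -0.1656, 0.1475]
eef_rot: [[-0.996, -0.093, 0.004], [-0.093, 0.996, 0.004], [-0.004, 0.004, -1.0]]
contact_force: [0.5, -0.8, 0.6]
width: 0.0003
finger_force: 0.0
```

```bash
python3 -c "
from h import *
s=sense();print(s['time_s'],s['tcp_pos'],s['contact_force'])
im=viewer.read_camera('side');cv2.imwrite('pics/g.png',cv2.resize(im[190:270,230:330],None,fx=7,fy=7,interpolation=cv2.INTER_CUBIC))
for c in('side','top'):
  if c!='side': viewer.read_camera(c)
  print(c,lm(c,'guard_lip',[.487,-.163],.13))
go([B(-.0126,.136),B(.0065,.141),B(.026,.141),B(.041,.138)])
"
```

```text
8.05 [ 0.46083329 -0.16560032  0.14745084] [ 0.49311191 -0.76070216  0.55309867]
side [array([ 0.4495, -0.1643,  0.1344])]
top []
[-17.4   0.7  -9.5]
[-36.5   0.8 -14.5]
[-56.    0.8 -14.5]
[-71.    0.9 -11.5]
```

View pics/g.png

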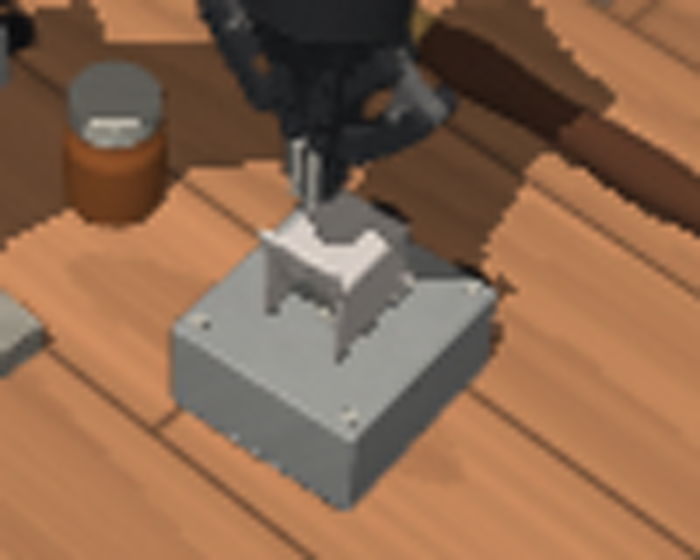

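The crop is ambiguous: the fingertips end near (310,205), on the up side of the guard. I'll project the model points to interpret it.

```bash
python3 -c "
from h import *
P=viewer.camera_params('side');T=np.array(P['world_to_cam'])
im=cv2.imread('pics/g.png')
def pr(p):
  q=T[:3,:3]@p+T[:3,3];return ((np.array([P['fx']*q[0]/q[2]+P['cx'],P['fy']*q[1]/q[2]+P['cy']])-[230,190]+.5)*7)
def b(x,z,y): p=np.array(B(x,z,y));p[2]-=.019;return p
for n,x,z in(('lipedge',-.035,.131),('platefront',-.03,.112),('platerear',.024,.112),('topfront',-.06,.06),('toprear',.06,.06)):
  w=.055 if 'top' in n else .022
  print(n,np.round(pr(b(x,z,w))),np.round(pr(b(x,z,-w))))
s=sense()
for dx in(-11,11):
  for dy in(-14,14): print('finger',dx,dy,np.round(pr(s['tcp_pos']+s['eef_rot']@(np.array([dx,dy,19])/1000))))
"
```

```text
lipedge [262. 230.] [339. 276.]
platefront [267. 251.] [343. 297.]
platerear [336. 185.] [411. 229.]
topfront [171. 326.] [356. 443.]
toprear [321. 183.] [503. 290.]
finger -11 -14 [346. 255.]
finger -11 14 [297. 225.]
finger 11 -14 [317. 283.]
finger 11 14 [268. 253.]
```

```bash
python3 -c "
from h import *
s=sense()
def pr(c,p):
  P=viewer.camera_params(c);T=np.array(P['world_to_cam'])
  q=T[:3,:3]@p+T[:3,3];return np.round([P['fx']*q[0]/q[2]+P['cx'],P['fy']*q[1]/q[2]+P['cy']],1)
P=viewer.camera_params('wrist');print('wrist cam in tool',np.round((-P['world_to_cam'][:3,:3].T@P['world_to_cam'][:3,3]-s['tcp_pos'])@s['eef_rot'],3))
for z in(-60,-35,-20,0,19):
  p=s['tcp_pos']+s['eef_rot']@(np.array([0,0,z])/1000);print(z,'side crop',(pr('side',p)-[230,190])*7,'wrist',pr('wrist',p))
a=viewer.read_camera('wrist');cv2.imwrite('pics/h.png',a)
b=viewer.read_camera('top');cv2.imwrite('pics/h.png',np.hstack([a[150:384,120:400],cv2.resize(b[160:260,250:350],(234,234))]))
print(pr('top',s['tcp_pos']))
"
```

```text
wrist cam in tool [ 0.077 -0.001 -0.162]
-60 side crop [312.2 133. ] wrist [257.7 309.3]
-35 side crop [309.4 171.5] wrist [257.4 271.9]
-20 side crop [307.3 193.9] wrist [257.2 254.8]
0 side crop [305.2 223.3] wrist [257.1 236.4]
19 side crop [303.8 250.6] wrist [257.  222.2]
[301.4 214.1]
```

View pics/h.png

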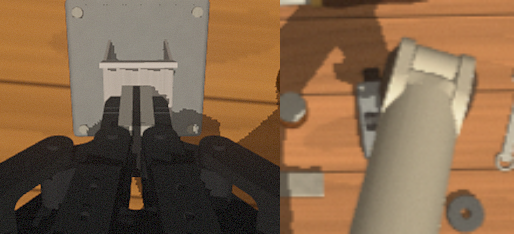

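The wrist crop shows the fingers over the plate, with pad ends near (135,85) beyond the lip edge at row 65. The side view puts the tip about 30 mm higher than a 19 mm overhang would. I'll back off and touch the bare bench in front of the box to measure the true tip.

```bash
python3 -c "
from h import *
go([B(-.03,.18),B(-.11,.15),B(-.11,.02),B(-.11,.0)],np.pi+Y)"
```

```text
[ -0.1   0.8 -53.8]
[ 79.8   0.4 -23.8]
[ 79.8  -0.3 106.2]
[ 79.8  -0.4 126.2]
turn [ 0.31 -0.02 -0.19]
```

>>> carry_out([
  {"dx": 0,"dy": 0,"dz": -30,"ax": 0.3,"ay": 0,"az": 0,"jaw": 0},
  {"dx": 25,"dy": 0,"dz": -30,"ax": 0.3,"ay": 0,"az": 0,"jaw": 0},
  {"dx": 55,"dy": 0,"dz": -30,"ax": 0.3,"ay": 0,"az": 0,"jaw": 0},
  {"dx": 80,"dy": 0,"dz": -20,"ax": 0.3,"ay": 0,"az": 0,"jaw": 0},
  {"dx": 80,"dy": 0,"dz": 20,"ax": 0.3,"ay": 0,"az": 0,"jaw": 0},
  {"dx": 80,"dy": 0,"dz": 60,"ax": 0.3,"ay": 0,"az": 0,"jaw": 0},
  {"dx": 80,"dy": 0,"dz": 95,"ax": 0.3,"ay": 0,"az": 0,"jaw": 0},
  {"dx": 80,"dy": 0,"dz": 110,"ax": 0.3,"ay": 0,"az": 0,"jaw": 0},
  {"dx": 80,"dy": 0,"dz": 118,"ax": 0.3,"ay": 0,"az": 0,"jaw": 0},
  {"dx": 80,"dy": 0,"dz": 122,"ax": 0.3,"ay": 0,"az": 0,"jaw": 0},
  {"dx": 80,"dy": 0,"dz": 122,"ax": 0.3,"ay": 0,"az": 0,"jaw": 0},
])

```text
time_s: 9.27
tcp_pos: [0.3782, -0.1721, 0.0231]
eef_rot: [[-0.996, -0.092, -0.001], [-0.092, 0.996, 0.0], [0.001, 0.0, -1.0]]
contact_force: [-0.2, 0.2, -0.5]
width: -0.0002
finger_force: 0.0
```

Nominal tip height is now 4 mm; I'll step down gently.

>>> carry_out([
  {"dx": 0,"dy": 0,"dz": 2,"ax": 0,"ay": 0,"az": 0,"jaw": 0},
  {"dx": 0,"dy": 0,"dz": 4,"ax": 0,"ay": 0,"az": 0,"jaw": 0},
  {"dx": 0,"dy": 0,"dz": 6,"ax": 0,"ay": 0,"az": 0,"jaw": 0},
  {"dx": 0,"dy": 0,"dz": 6,"ax": 0,"ay": 0,"az": 0,"jaw": 0},
])

```text
time_s: 9.6
tcp_pos: [0.3788, -0.1722, 0.0177]
eef_rot: [[-0.996, -0.092, 0.001], [-0.092, 0.996, -0.0], [-0.001, -0.0, -1.0]]
contact_force: [-0.8, -0.6, -0.1]
width: 0.0002
finger_force: 0.0
```

```bash
python3 -c "
from h import *
s=sense();print(s['tcp_pos'],s['contact_force'])
a=viewer.read_camera('side');b=viewer.read_camera('wrist')
cv2.imwrite('pics/i.png',np.hstack([cv2.resize(a[190:270,220:300],(500,500),interpolation=cv2.INTER_CUBIC),cv2.resize(b[200:300,230:290],(300,500))]))
P=viewer.camera_params('side');T=P['world_to_cam']
for z in(-20,0,19):
  q=T[:3,:3]@(s['tcp_pos']+s['eef_rot'][:,2]*z/1000)+T[:3,3];print(z,(np.array([P['fx']*q[0]/q[2]+P['cx'],P['fy']*q[1]/q[2]+P['cy']])-[220,190])*6.25)
"
```

```text
[ 0.37875714 -0.17221433  0.01765061] [-0.79929908 -0.57830548 -0.1032598 ]
-20 [233.7922111  423.29713873]
0 [233.20007739 446.14602805]
19 [232.64865527 467.42396317]
```

View pics/i.png

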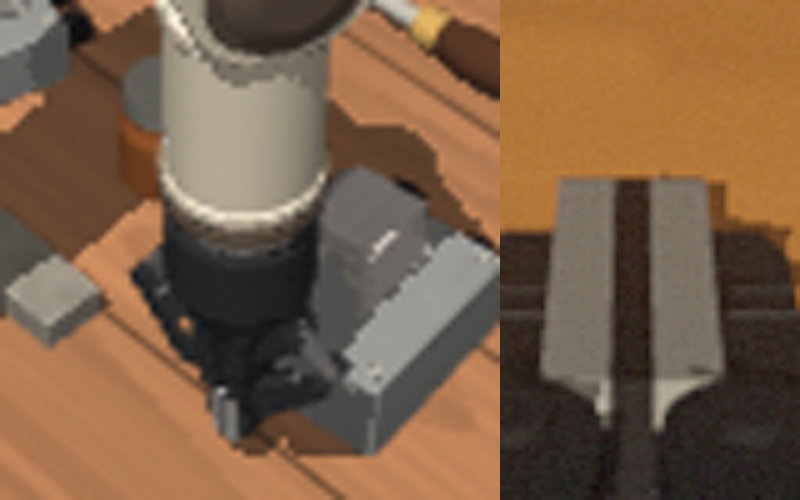

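The pad ends at (225,437) float about 30 mm above the bench, and there was no contact at nominal −1 mm. So the true tips are well behind nominal. I'll keep going down to find contact.

>>> carry_out([
  {"dx": 15,"dy": 0,"dz": 0,"ax": 0,"ay": 0,"az": 0,"jaw": 0},
  {"dx": 25,"dy": 0,"dz": 5,"ax": 0,"ay": 0,"az": 0,"jaw": 0},
  {"dx": 25,"dy": 0,"dz": 10,"ax": 0,"ay": 0,"az": 0,"jaw": 0},
  {"dx": 25,"dy": 0,"dz": 15,"ax": 0,"ay": 0,"az": 0,"jaw": 0},
  {"dx": 25,"dy": 0,"dz": 18,"ax": 0,"ay": 0,"az": 0,"jaw": 0},
  {"dx": 25,"dy": 0,"dz": 18,"ax": 0,"ay": 0,"az": 0,"jaw": 0},
])

```text
time_s: 10.2
tcp_pos: [0.3536, -0.1742, -0.0015]
eef_rot: [[-0.996, -0.092, -0.001], [-0.092, 0.996, 0.0], [0.001, 0.0, -1.0]]
contact_force: [-0.7, 0.1, 0.3]
width: -0.0001
finger_force: 0.0
```

>>> carry_out([
  {"dx": 0,"dy": 0,"dz": 2,"ax": 0,"ay": 0,"az": 0,"jaw": 0},
  {"dx": 0,"dy": 0,"dz": 4,"ax": 0,"ay": 0,"az": 0,"jaw": 0},
  {"dx": 0,"dy": 0,"dz": 6,"ax": 0,"ay": 0,"az": 0,"jaw": 0},
  {"dx": 0,"dy": 0,"dz": 6,"ax": 0,"ay": 0,"az": 0,"jaw": 0},
])

```text
time_s: 10.53
tcp_pos: [0.3534, -0.1742, -0.0071]
eef_rot: [[-0.996, -0.092, -0.0], [-0.092, 0.996, 0.0], [0.0, 0.0, -1.0]]
contact_force: [-0.4, 0.1, 0.1]
width: 0.0001
finger_force: 0.0
```

>>> carry_out([
  {"dx": 0,"dy": 0,"dz": 2,"ax": 0,"ay": 0,"az": 0,"jaw": 0},
  {"dx": 0,"dy": 0,"dz": 4,"ax": 0,"ay": 0,"az": 0,"jaw": 0},
  {"dx": 0,"dy": 0,"dz": 4,"ax": 0,"ay": 0,"az": 0,"jaw": 0},
])

```text
time_s: 10.78
tcp_pos: [0.3533, -0.1743, -0.011]
eef_rot: [[-0.996, -0.092, -0.0], [-0.092, 0.996, 0.0], [0.0, 0.0, -1.0]]
contact_force: [-0.5, -0.2, 0.4]
width: -0.0002
finger_force: 0.0
```

>>> carry_out([
  {"dx": 0,"dy": 0,"dz": 2,"ax": 0,"ay": 0,"az": 0,"jaw": 0},
  {"dx": 0,"dy": 0,"dz": 3,"ax": 0,"ay": 0,"az": 0,"jaw": 0},
  {"dx": 0,"dy": 0,"dz": 3,"ax": 0,"ay": 0,"az": 0,"jaw": 0},
])

```text
time_s: 11.03
tcp_pos: [0.3533, -0.1743, -0.0139]
eef_rot: [[-0.996, -0.092, -0.0], [-0.092, 0.996, 0.0], [0.0, 0.0, -1.0]]
contact_force: [0.0, -1.0, -0.6]
width: -0.0
finger_force: 0.0
```

>>> carry_out([
  {"dx": 0,"dy": 0,"dz": 2,"ax": 0,"ay": 0,"az": 0,"jaw": 0},
  {"dx": 0,"dy": 0,"dz": 3,"ax": 0,"ay": 0,"az": 0,"jaw": 0},
  {"dx": 0,"dy": 0,"dz": 3,"ax": 0,"ay": 0,"az": 0,"jaw": 0},
])

```text
time_s: 11.28
tcp_pos: [0.3533, -0.1743, -0.017]
eef_rot: [[-0.996, -0.092, -0.0], [-0.092, 0.996, 0.0], [0.0, 0.0, -1.0]]
contact_force: [0.0, 0.4, 0.0]
width: -0.0003
finger_force: 0.0
```

>>> carry_out([
  {"dx": 0,"dy": 0,"dz": 2,"ax": 0,"ay": 0,"az": 0,"jaw": 0},
  {"dx": 0,"dy": 0,"dz": 3,"ax": 0,"ay": 0,"az": 0,"jaw": 0},
  {"dx": 0,"dy": 0,"dz": 3,"ax": 0,"ay": 0,"az": 0,"jaw": 0},
])

```text
time_s: 11.53
tcp_pos: [0.3536, -0.1745, -0.019]
eef_rot: [[-0.996, -0.092, 0.0], [-0.092, 0.996, 0.0], [-0.0, 0.0, -1.0]]
contact_force: [-3.5, 2.0, 16.7]
width: -0.0003
finger_force: 8.3
```

>>> carry_out([
  {"dx": 0,"dy": 0,"dz": 2,"ax": 0,"ay": 0,"az": 0,"jaw": 0},
  {"dx": 0,"dy": 0,"dz": 3,"ax": 0,"ay": 0,"az": 0,"jaw": 0},
  {"dx": 0,"dy": 0,"dz": 3,"ax": 0,"ay": 0,"az": 0,"jaw": 0},
])

```text
time_s: 11.78
tcp_pos: [0.3537, -0.1745, -0.0193]
eef_rot: [[-0.996, -0.091, 0.001], [-0.091, 0.996, 0.0], [-0.001, 0.0, -1.0]]
contact_force: [-13.5, 6.2, 70.2]
width: -0.0
finger_force: 35.1
```

```bash
python3 -c "
from h import *
s=sense();print(s['tcp_pos'],s['contact_force'])
a=viewer.read_camera('side')
cv2.imwrite('pics/j.png',cv2.resize(a[200:260,220:300],(800,600),interpolation=cv2.INTER_CUBIC))
P=viewer.camera_params('side');T=P['world_to_cam']
for x in(0,11):
 for z in(-40,-20,0,19):
  q=T[:3,:3]@(s['tcp_pos']+s['eef_rot'][:,2]*z/1000+s['eef_rot'][:,0]*x/1000)+T[:3,3];print(x,z,(np.array([P['fx']*q[0]/q[2]+P['cx'],P['fy']*q[1]/q[2]+P['cy']])-[220,200])*10)
"
```

```text
[ 0.35365546 -0.17449913 -0.01926836] [-13.45862891   6.15577398  70.21198384]
0 -40 [324.85674395 656.79548888]
0 -20 [324.36554924 692.58178044]
0 0 [323.88430733 727.64295496]
0 19 [323.43607339 760.2993131 ]
11 -40 [303.45640277 678.2888482 ]
11 -20 [303.18306152 714.00896478]
11 0 [302.91528254 749.00220705]
11 19 [302.6658914  781.59253454]
```

View pics/j.png

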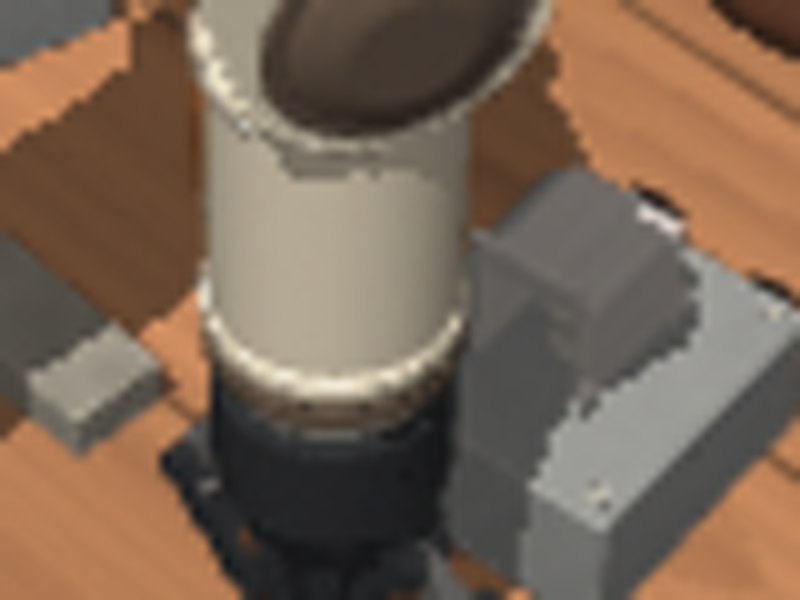

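Contact starts at TCP z ≈ −0.018, so the fingertips are really 18 mm behind the reported TCP rather than 19 mm ahead. The last picture shows the wrist pressed down in front of the box at (350,450). I'll correct the helper and lift off.

```bash
sed -i 's/z+.019\]/z-.018]/' h.py; python3 -c "
from h import *
go([B(-.135,.13),B(-.065,.118),B(-.044,.118),B(-.030,.132),B(-.012,.141),B(.007,.146),B(.026,.146),B(.041,.143)],np.pi+Y)"
```

```text
[   0.5   -0.2 -131.3]
[ -69.5    0.  -119.2]
[-9.050e+01  1.000e-01 -1.192e+02]
[-1.045e+02  1.000e-01 -1.332e+02]
[-122.5    0.2 -142.2]
[-141.5    0.3 -147.1]
[-160.5    0.3 -147.1]
[-175.5    0.4 -144.1]
turn [ 0.    0.05 -0.2 ]
```

>>> carry_out([
  {"dx": 0,"dy": 0,"dz": -10,"ax": 0,"ay": 0,"az": 0,"jaw": 0},
  {"dx": 0,"dy": 0,"dz": -45,"ax": 0,"ay": 0,"az": 0,"jaw": 0},
  {"dx": 0,"dy": 0,"dz": -85,"ax": 0,"ay": 0,"az": 0,"jaw": 0},
  {"dx": -20,"dy": 0,"dz": -115,"ax": 0,"ay": 0,"az": 0,"jaw": 0},
  {"dx": -45,"dy": 0,"dz": -124,"ax": 0,"ay": 0,"az": 0,"jaw": 0},
  {"dx": -68,"dy": 0,"dz": -124,"ax": 0,"ay": 0,"az": -0.2,"jaw": 0},
  {"dx": -68,"dy": 0,"dz": -124,"ax": 0,"ay": 0,"az": -0.2,"jaw": 0},
])

```text
time_s: 12.42
tcp_pos: [0.4275, -0.1679, 0.1033]
eef_rot: [[-0.995, -0.098, 0.008], [-0.098, 0.995, -0.002], [-0.008, -0.002, -1.0]]
contact_force: [-0.3, -0.2, 0.5]
width: 0.0002
finger_force: 0.0
```

```bash
python3 -c "
from h import *
s=sense();print(s['tcp_pos'],s['contact_force'])
viewer.read_camera('side');print(lm('side','guard_lip',[.487,-.163],.13))
go([B(-.065,.118),B(-.044,.118),B(-.030,.132),B(-.012,.141),B(.007,.146),B(.026,.146),B(.041,.143)],np.pi+Y)"
```

```text
[ 0.42746903 -0.16786978  0.10332008] [-0.33169702 -0.24953383  0.48133763]
[array([ 0.4504, -0.1606,  0.1353])]
[-1.4 -0.5  1.1]
[-22.4  -0.5   1.1]
[-36.4  -0.6 -12.9]
[-54.4  -0.6 -21.9]
[-73.4  -0.6 -26.9]
[-92.4  -0.7 -26.9]
[-107.4   -0.7  -23.9]
turn [ 0.01 -0.01  0.09]
```

>>> carry_out([
  {"dx": -12,"dy": 0,"dz": 1,"ax": 0,"ay": 0,"az": 0,"jaw": 0},
  {"dx": -22,"dy": 0,"dz": 1,"ax": 0,"ay": 0,"az": 0,"jaw": 0},
  {"dx": -29,"dy": 0,"dz": -6,"ax": 0,"ay": 0,"az": 0,"jaw": 0},
  {"dx": -36,"dy": 0,"dz": -12,"ax": 0,"ay": 0,"az": 0,"jaw": 0},
  {"dx": -45,"dy": 0,"dz": -17,"ax": 0,"ay": 0,"az": 0,"jaw": 0},
  {"dx": -54,"dy": 0,"dz": -21,"ax": 0,"ay": 0,"az": 0,"jaw": 0},
  {"dx": -64,"dy": 0,"dz": -24,"ax": 0,"ay": 0,"az": 0,"jaw": 0},
  {"dx": -73,"dy": 0,"dz": -26,"ax": 0,"ay": 0,"az": 0,"jaw": 0},
  {"dx": -83,"dy": 0,"dz": -26,"ax": 0,"ay": 0,"az": 0,"jaw": 0},
  {"dx": -92,"dy": 0,"dz": -26,"ax": 0,"ay": 0,"az": 0,"jaw": 0},
  {"dx": -100,"dy": 0,"dz": -25,"ax": 0,"ay": 0,"az": 0,"jaw": 0},
  {"dx": -100,"dy": 0,"dz": -25,"ax": 0,"ay": 0,"az": 0,"jaw": 0},
])

```text
time_s: 13.52
tcp_pos: [0.5225, -0.158, 0.1259]
eef_rot: [[-0.995, -0.097, 0.001], [-0.097, 0.995, 0.0], [-0.001, 0.0, -1.0]]
contact_force: [1.2, 0.1, -0.2]
width: 0.0003
finger_force: 0.0
```

>>> carry_out([
  {"dx": 10,"dy": 0,"dz": -20,"ax": 0,"ay": 0,"az": 0,"jaw": 0},
  {"dx": 40,"dy": 0,"dz": -30,"ax": 0,"ay": 0,"az": 0,"jaw": 0},
  {"dx": 75,"dy": 0,"dz": -30,"ax": 0,"ay": 0,"az": 0,"jaw": 0},
  {"dx": 110,"dy": 0,"dz": -30,"ax": 0,"ay": 0,"az": 0,"jaw": 0},
  {"dx": 110,"dy": 0,"dz": -30,"ax": 0,"ay": 0,"az": 0,"jaw": 0},
])

```text
time_s: 13.93
tcp_pos: [0.4027, -0.1695, 0.1548]
eef_rot: [[-0.996, -0.091, -0.008], [-0.091, 0.996, 0.002], [0.008, 0.002, -1.0]]
contact_force: [-1.6, -0.5, -0.3]
width: 0.0001
finger_force: 0.0
```

```bash
python3 -c "
from h import *
s=sense();print(s['time_s'],s['tcp_pos'],s['contact_force'])
print('shut',B(-.035,.149),'open',B(.097,.147))
for c in('side','wrist','top'):
  viewer.read_camera(c)
  for q in('guard_lip','toggle_tip'): print(c,q,lm(c,q,[.487,-.163],.13))
"
```

```text
13.9333 [ 0.40272678 -0.1694515   0.15478586] [-1.61423968 -0.46697717 -0.32822976]
shut [np.float64(0.4526578187535664), np.float64(-0.16532000090220952), 0.131] open [np.float64(0.5840626165972588), np.float64(-0.15279885464244794), 0.129]
side guard_lip [array([ 0.5808, -0.15  ,  0.1339])]
side toggle_tip [array([ 0.4884, -0.1662,  0.0033])]
wrist guard_lip []
wrist toggle_tip []
top guard_lip [array([ 0.5867, -0.1488,  0.1331])]
top toggle_tip []
```

The guard stands open: the lip landmark is at (0.58,−0.15,0.133), as expected. Now the toggle.

```bash
python3 -c "
from h import *
for q in range(1):
  go([B(-.05,.14),B(-.045,.084),B(-.02,.084),B(-.009,.084)],np.pi+Y)"
```

```text
[-26.   -0.4  34.1]
[-31.   -0.4  90.1]
[-56.   -0.4  90.1]
[-67.   -0.4  90.1]
turn [ 0.01 -0.01  0.07]
```

>>> carry_out([
  {"dx": -26,"dy": 0,"dz": 30,"ax": 0,"ay": 0,"az": 0,"jaw": 0},
  {"dx": -30,"dy": 0,"dz": 65,"ax": 0,"ay": 0,"az": 0,"jaw": 0},
  {"dx": -31,"dy": 0,"dz": 90,"ax": 0,"ay": 0,"az": 0,"jaw": 0},
  {"dx": -31,"dy": 0,"dz": 90,"ax": 0,"ay": 0,"az": 0,"jaw": 0},
  {"dx": -40,"dy": 0,"dz": 90,"ax": 0,"ay": 0,"az": 0,"jaw": 0},
  {"dx": -48,"dy": 0,"dz": 90,"ax": 0,"ay": 0,"az": 0,"jaw": 0},
  {"dx": -56,"dy": 0,"dz": 90,"ax": 0,"ay": 0,"az": 0,"jaw": 0},
  {"dx": -61,"dy": 0,"dz": 90,"ax": 0,"ay": 0,"az": 0,"jaw": 0},
  {"dx": -61,"dy": 0,"dz": 90,"ax": 0,"ay": 0,"az": 0,"jaw": 0},
  {"dx": -61,"dy": 0,"dz": 90,"ax": 0,"ay": 0,"az": 0,"jaw": 0},
])

```text
time_s: 15.22
tcp_pos: [0.4731, -0.1633, 0.0672]
eef_rot: [[-0.995, -0.096, 0.002], [-0.096, 0.995, -0.001], [-0.002, -0.001, -1.0]]
contact_force: [-0.3, 0.4, 0.1]
width: 0.0001
finger_force: 0.0
```

>>> carry_out([
  {"dx": -2,"dy": 0,"dz": 0,"ax": 0,"ay": 0,"az": 0,"jaw": 0},
  {"dx": -3,"dy": 0,"dz": 0,"ax": 0,"ay": 0,"az": 0,"jaw": 0},
  {"dx": -3,"dy": 0,"dz": 0,"ax": 0,"ay": 0,"az": 0,"jaw": 0},
])

```text
time_s: 15.47
tcp_pos: [0.4749, -0.1629, 0.0664]
eef_rot: [[-0.995, -0.095, 0.0], [-0.095, 0.995, 0.0], [-0.0, -0.0, -1.0]]
contact_force: [-0.6, 0.8, 0.2]
width: 0.0
finger_force: 0.1
```

>>> carry_out([
  {"dx": -2,"dy": 0,"dz": 0,"ax": 0,"ay": 0,"az": 0,"jaw": 0},
  {"dx": -3,"dy": 0,"dz": 0,"ax": 0,"ay": 0,"az": 0,"jaw": 0},
  {"dx": -3,"dy": 0,"dz": 0,"ax": 0,"ay": 0,"az": 0,"jaw": 0},
])

```text
time_s: 15.72
tcp_pos: [0.4779, -0.1627, 0.0662]
eef_rot: [[-0.995, -0.095, -0.0], [-0.095, 0.995, 0.0], [0.0, 0.0, -1.0]]
contact_force: [-0.6, -0.6, -0.0]
width: -0.0004
finger_force: 0.2
```

>>> carry_out([
  {"dx": -1,"dy": 0,"dz": 0,"ax": 0,"ay": 0,"az": 0,"jaw": 0},
  {"dx": -2,"dy": 0,"dz": 0,"ax": 0,"ay": 0,"az": 0,"jaw": 0},
  {"dx": -2,"dy": 0,"dz": 0,"ax": 0,"ay": 0,"az": 0,"jaw": 0},
])

```text
time_s: 15.97
tcp_pos: [0.4794, -0.1625, 0.066]
eef_rot: [[-0.995, -0.095, -0.001], [-0.095, 0.995, 0.0], [0.001, 0.0, -1.0]]
contact_force: [-1.7, -0.4, 0.1]
width: -0.0002
finger_force: 0.7
```

>>> carry_out([
  {"dx": -1,"dy": 0,"dz": 0,"ax": 0,"ay": 0,"az": 0,"jaw": 0},
  {"dx": -1,"dy": 0,"dz": 0,"ax": 0,"ay": 0,"az": 0,"jaw": 0},
  {"dx": -1,"dy": 0,"dz": 0,"ax": 0,"ay": 0,"az": 0,"jaw": 0},
])

```text
time_s: 16.22
tcp_pos: [0.4797, -0.1625, 0.0659]
eef_rot: [[-0.995, -0.095, -0.002], [-0.095, 0.995, 0.0], [0.002, 0.0, -1.0]]
contact_force: [-4.6, -0.3, 2.3]
width: 0.0001
finger_force: 2.4
```

>>> carry_out([
  {"dx": -1,"dy": 0,"dz": 0,"ax": 0,"ay": 0,"az": 0,"jaw": 0},
  {"dx": -1.5,"dy": 0,"dz": 0,"ax": 0,"ay": 0,"az": 0,"jaw": 0},
  {"dx": -1.5,"dy": 0,"dz": 0,"ax": 0,"ay": 0,"az": 0,"jaw": 0},
])

```text
time_s: 16.47
tcp_pos: [0.4799, -0.1624, 0.0658]
eef_rot: [[-0.995, -0.095, -0.004], [-0.095, 0.996, 0.001], [0.004, 0.001, -1.0]]
contact_force: [-8.0, -0.9, 4.0]
width: 0.0001
finger_force: 4.5
```

The toggle is at its stop (8 N, no further motion). Back off, rise, and go over behind the open guard.

>>> carry_out([
  {"dx": 15,"dy": 0,"dz": 0,"ax": 0,"ay": 0,"az": 0,"jaw": 0},
  {"dx": 35,"dy": 0,"dz": -20,"ax": 0,"ay": 0,"az": 0,"jaw": 0},
  {"dx": 35,"dy": 0,"dz": -58,"ax": 0,"ay": 0,"az": 0,"jaw": 0},
  {"dx": 35,"dy": 0,"dz": -96,"ax": 0,"ay": 0,"az": 0,"jaw": 0},
  {"dx": 35,"dy": 0,"dz": -105,"ax": 0,"ay": 0,"az": 0,"jaw": 0},
  {"dx": 35,"dy": 0,"dz": -105,"ax": 0,"ay": 0,"az": 0,"jaw": 0},
])

```text
time_s: 16.97
tcp_pos: [0.4517, -0.1664, 0.1753]
eef_rot: [[-0.995, -0.096, 0.01], [-0.096, 0.995, -0.002], [-0.01, -0.003, -1.0]]
contact_force: [-0.3, -0.7, -0.9]
width: 0.0001
finger_force: 0.0
```

```bash
python3 -c "
from h import *
viewer.read_camera('side');viewer.read_camera('wrist')
for c in('side','wrist'):
  for q in('guard_lip','toggle_tip'): print(c,q,lm(c,q,[.487,-.163],.13))
print('on',B(.0105,.109),'off',B(-.0145,.109))
go([B(-.04,.18),B(.06,.18),B(.14,.18),B(.14,.119)],np.pi+Y)"
```

```text
side guard_lip [array([ 0.5833, -0.1518,  0.1324])]
side toggle_tip []
wrist guard_lip [array([ 0.5834, -0.1547,  0.1296])]
wrist toggle_tip [array([ 0.4967, -0.1608,  0.0905])]
on [np.float64(0.49795265437393005), np.float64(-0.16100399972933715), 0.091] off [np.float64(0.47306538205504894), np.float64(-0.16337542894520107), 0.091]
[-1.  -0.7  7.8]
[-101.    -0.8    7.5]
[-181.    -0.9    7.4]
[-181.1   -0.9   68.4]
turn [ 0.06 -0.14  0.04]
```

The toggle tip reads (0.497,−0.161,0.0905), which is fully on. I'll move behind the lip.

>>> carry_out([
  {"dx": -35,"dy": 0,"dz": 0,"ax": 0,"ay": 0,"az": 0,"jaw": 0},
  {"dx": -72,"dy": 0,"dz": 0,"ax": 0,"ay": 0,"az": 0,"jaw": 0},
  {"dx": -110,"dy": 0,"dz": 0,"ax": 0,"ay": 0,"az": 0,"jaw": 0},
  {"dx": -148,"dy": 0,"dz": 0,"ax": 0,"ay": 0,"az": 0,"jaw": 0},
  {"dx": -181,"dy": -1,"dz": 0,"ax": 0,"ay": 0,"az": 0,"jaw": 0},
  {"dx": -181,"dy": -1,"dz": 10,"ax": 0,"ay": 0,"az": 0,"jaw": 0},
  {"dx": -181,"dy": -1,"dz": 40,"ax": 0,"ay": 0,"az": 0,"jaw": 0},
  {"dx": -181,"dy": -1,"dz": 67,"ax": 0,"ay": 0,"az": 0,"jaw": 0},
  {"dx": -181,"dy": -1,"dz": 67,"ax": 0,"ay": 0,"az": 0,"jaw": 0},
])

```text
time_s: 18.02
tcp_pos: [0.6224, -0.148, 0.0966]
eef_rot: [[-0.995, -0.096, -0.012], [-0.096, 0.995, 0.003], [0.012, 0.004, -1.0]]
contact_force: [-1.7, 0.0, -0.5]
width: -0.0
finger_force: 0.0
```

```bash
python3 -c "
from h import *
s=sense();print(s['time_s'],s['tcp_pos'],s['contact_force'])
viewer.read_camera('side');print(lm('side','guard_lip',[.53,-.163],.13))
go([B(.108,.119),B(.09,.133),B(.07,.143),B(.052,.148),B(.038,.148),B(.024,.148),B(.010,.148)],np.pi+Y)"
```

```text
18.0167 [ 0.62235021 -0.14801002  0.09663315] [-1.67453389  0.03673395 -0.50105629]
[array([ 0.5801, -0.1487,  0.1339])]
[31.1  0.2  1.4]
[ 49.2   0.3 -12.6]
[ 69.2   0.3 -22.5]
[ 87.2   0.3 -27.4]
[101.2   0.3 -27.3]
[115.2   0.3 -27.3]
[129.2   0.3 -27.2]
turn [ 0.08 -0.26  0.03]
```

>>> carry_out([
  {"dx": 15,"dy": 0,"dz": 2,"ax": 0,"ay": 0,"az": 0,"jaw": 0},
  {"dx": 31,"dy": 0,"dz": 2,"ax": 0,"ay": 0,"az": 0,"jaw": 0},
  {"dx": 40,"dy": 0,"dz": -4,"ax": 0,"ay": 0,"az": 0,"jaw": 0},
  {"dx": 49,"dy": 0,"dz": -11,"ax": 0,"ay": 0,"az": 0,"jaw": 0},
  {"dx": 59,"dy": 0,"dz": -17,"ax": 0,"ay": 0,"az": 0,"jaw": 0},
  {"dx": 69,"dy": 0,"dz": -22,"ax": 0,"ay": 0,"az": 0,"jaw": 0},
  {"dx": 78,"dy": 0,"dz": -25,"ax": 0,"ay": 0,"az": 0,"jaw": 0},
  {"dx": 87,"dy": 0,"dz": -27,"ax": 0,"ay": 0,"az": 0,"jaw": 0},
  {"dx": 101,"dy": 0,"dz": -27,"ax": 0,"ay": 0,"az": 0,"jaw": 0},
  {"dx": 115,"dy": 0,"dz": -27,"ax": 0,"ay": 0,"az": 0,"jaw": 0},
  {"dx": 127,"dy": 0,"dz": -27,"ax": 0,"ay": 0,"az": 0,"jaw": 0},
  {"dx": 127,"dy": 0,"dz": -27,"ax": 0,"ay": 0,"az": 0,"jaw": 0},
])

```text
time_s: 19.12
tcp_pos: [0.4982, -0.162, 0.131]
eef_rot: [[-0.996, -0.094, -0.003], [-0.094, 0.996, 0.0], [0.003, 0.0, -1.0]]
contact_force: [-1.4, -0.7, -0.8]
width: -0.0
finger_force: 0.0
```

>>> carry_out([
  {"dx": 0,"dy": 0,"dz": -30,"ax": 0,"ay": 0,"az": 0,"jaw": 0},
  {"dx": 0,"dy": 0,"dz": -65,"ax": 0,"ay": 0,"az": 0,"jaw": 0},
  {"dx": 0,"dy": 0,"dz": -90,"ax": 0,"ay": 0,"az": 0,"jaw": 0},
  {"dx": 35,"dy": 0,"dz": -90,"ax": 0,"ay": 0,"az": 0,"jaw": 0},
  {"dx": 70,"dy": 0,"dz": -90,"ax": 0,"ay": 0,"az": 0,"jaw": 0},
  {"dx": 105,"dy": 0,"dz": -90,"ax": 0,"ay": 0,"az": 0,"jaw": 0},
  {"dx": 105,"dy": 0,"dz": -90,"ax": 0,"ay": 0,"az": 0,"jaw": 0},
  {"dx": 105,"dy": 0,"dz": -90,"ax": 0,"ay": 0,"az": 0,"jaw": 0},
])

```text
time_s: 19.78
tcp_pos: [0.3958, -0.1717, 0.2216]
eef_rot: [[-0.996, -0.094, 0.001], [-0.094, 0.996, -0.0], [-0.001, -0.0, -1.0]]
contact_force: [0.4, 0.8, -0.2]
width: -0.0001
finger_force: 0.0
```

```bash
python3 -c "
from h import *
s=sense();print(s['time_s'],s['tcp_pos'],s['contact_force'])
for c in('side','wrist','top'):
  viewer.read_camera(c)
  print(c,[lm(c,q,[.487,-.163],.14) for q in('guard_lip','toggle_tip','guard_hinge')],lm(c,'guard_lip',[.46,.15],.13))
"
```

```text
19.7833 [ 0.39578596 -0.17173757  0.22159094] [ 0.39388338  0.81959517 -0.22729836]
side [[array([ 0.4457, -0.1633,  0.1342])], [], [array([ 0.5156, -0.1565,  0.0632])]] []
wrist [[], [], []] []
top [[array([ 0.4511, -0.1639,  0.1324])], [], [array([ 0.5158, -0.1576,  0.0655])]] []
```

The lip is back at its shut position (0.45,−0.16,0.133) and the arm is clear, so I'll hand in.

```bash
python3 -c "
from h import *
print(arm.sign_off())"
```

```text
the job is handed in; nothing more can be done
None
```

The grinder is switched on at the larger box: I pushed the guard open, flipped the toggle fully to its stop, tipped the guard shut again with the arm clear, and handed the job in; the sign-off gave no verdict.

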